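# Seat a flow chip in the corner of its loading plate

## Task

The white flow chip lies askew on the dark grey loading plate. Pushing with the fingertips only and never lifting it, gently bring it flat against the long rail while it is still well short of the spring finger, then keep it against the rail and slide it along, past the spring finger, until it is fully home in the corner between rail and end stop, and let go of it there. Keep the chip flat on the plate and leave the things standing round the plate where they are.

Things in the scene. Friction and masses are not known exactly. Their poses are not given: they have to be found in the camera images.
- loading_plate: Dark grey rectangular loading plate, fixed to the worktop: 120 mm along its x, 200 mm along its y, 10 mm thick, turned by up to 15 degrees; origin at the centre of its underside, on the worktop. At yaw 0 its x points away from the robot, its y to the robot's left. A window is cut through it under the seat; the chip slides over it freely. A chip fully home has its centre at plate x +16, y +36 mm.
- rail (a point): Middle of the guiding face of the long rail, at the level of the plate's top (plate frame x +36, y -7, z +10 mm). The rail is a bare aluminium bar on the far side of the plate, 170 mm long along the plate's y (y -92 to +78 mm), 13 mm thick, standing 13 mm above the plate's top; its guiding face looks to the plate's -x.
- corner (a point): Inner corner of the pocket, where the rail's face meets the end stop's face at the level of the plate's top (plate frame x +36, y +66, z +10 mm). The end stop is an aluminium block at the plate's left (+y) end, reaching 34 mm from the rail (x +2 to +36 mm), 12 mm thick, 13 mm high above the plate's top; its stopping face looks to the plate's -y.
- chip: Loose flow chip: white flat plastic block with a clear glass floor and four small round ports in its top, 40 mm along its x, 60 mm along its y, 14 mm high, about 50 g; origin at the centre of its underside. It starts on the plate, its centre 9 to 20 mm farther from the rail than when seated and 80 to 96 mm short of home, its long side within 15 degrees of the rail's direction.
- spring_finger (a joint): Bright steel arm, 8 mm thick, 67 mm long, lying 2 to 10 mm above the plate's top, hinged on an upright screw, sprung towards the rail. 0 at rest; grows (rad, to 0.45) as its tip is pushed away from the rail. At rest it slants like a ramp 6 mm into the path of a chip slid along the rail; the chip pushes it aside (2 to 5 N), and it then presses the chip on the rail with 3 N, reading about 0.1.
- finger_hinge (a point): Axis of the spring finger's hinge screw at the level of the plate's top (plate frame x -40, y -12, z +10 mm); the screw's head, 15 mm across, ends 13 mm above the plate's top.
- finger_tip (a point): Centre of the rounded tip of the spring finger (8 mm thick), 6 mm above the plate's top; at rest at plate x -4, y +45 mm.
- oil_bottle: Small brown bottle with a black cap, 32 mm across, 72 mm high, standing behind the rail; origin under its centre. Leave alone.
- objective_case: Round white case with a black screw cap, 41 mm across, 58 mm high, standing behind the rail; origin under its centre. Leave alone.
- coverslip_box: Small square cardboard box with light blue lid, 36 x 36 x 22 mm, standing beyond the right (-y) end of the plate, its centre 185 to 200 mm from the plate's centre; origin under its centre. Leave alone.
- marker: White felt marker with a blue cap, 135 mm long, 13 mm thick, lying between the plate and the robot; origin under its centre, its length along its y. Leave alone.
There are look-alikes about, which are no part of the job. There is more than one size of the chip; the one meant has the size given above.

How it is judged:
On the way, in this order (a step that is already met when the one before it is completed fails the run):
1. the chip lies flat along the rail (gap under 2 mm, within 3.5 degrees) while still more than 30 mm short of the end stop (x of chip in the frame of loading_plate above 0.014 m and y of chip in the frame of loading_plate below 0.006 m and angle between the y axis of chip and the y axis of loading_plate, either way round below 0.06 rad), for 0.2 s.
2. the chip is home in the corner, behind the deflected spring finger (x of chip in the frame of loading_plate above 0.014 m and y of chip in the frame of loading_plate above 0.034 m and value of joint spring_finger above 0.06 rad), for 0.2 s.
At the end, for the whole second after the job is handed in: The chip rests flat on the plate, its side within 2 mm of the rail and its end within 2 mm of the end stop, square to the rail within about 2 degrees, with the spring finger bearing on its outer side, and it is let go (all of step 2 and x of chip in the frame of loading_plate below 0.018 m and y of chip in the frame of loading_plate below 0.038 m and z of chip in the frame of loading_plate below 0.0115 m and angle between the y axis of chip and the y axis of loading_plate, either way round below 0.04 rad and angle between chip's own z axis and vertical below 0.05 rad and linear speed of chip below 0.01 m/s); the robot touches nothing.
It fails at once if the chip is lifted (4 mm or more off the plate) or tipped by more than 9 degrees (z of chip in the frame of loading_plate above 0.014 m or angle between chip's own z axis and vertical above 0.15 rad).
It fails at once if the chip strays more than 6 mm from the rail on the last 36 mm to the end stop (y of chip in the frame of loading_plate above 0 m and x of chip in the frame of loading_plate below 0.01 m).
It fails at once if the fingers push the chip harder than 40 N (contact force between the fingers and chip above 40 N).
It fails at once if a thing beside the plate is moved by more than 15 mm (distance of any of oil_bottle, objective_case, coverslip_box, marker from where it was at the start of the episode above 0.015 m).
It also fails if it takes over 51 s, if anything falls off the work surface, if the arm or the gripper's body presses on something with over 40 N, if the wrist force passes 120 N, or if a joint passes its speed limit or range.

## Robot

A 6-joint arm with a two-finger parallel gripper is mounted at the origin on a cart in front of the work surface, level with it; the furniture and walls round the work are solid. World frame = base frame: x ahead of the robot, y to its left, z up, the work surface at z = 0. Lengths are in m, angles in rad, forces in N, time in s.
With the tool pointing down it reaches from about 0.225 to 0.875 m from the base axis. Payload 3.4 kg.
Tool frame: the origin (TCP) lies at the very end of the fingers, on their centre line; the grasp point (between the pads) lies 19 mm behind it; z points along the fingers, x is the direction in which the jaws open and shut, and the axes are right-handed (so a half turn about z gives the same grasp; the last joint's range is limited). The gripper opens to 85 mm and grips with 20 to 120 N. Pads are 22 mm wide; open, the fingers measure 114 mm over their backs; the gripper's body (76 mm by 85 mm) begins 54 mm behind the grasp point. The pads swing forward as they close: fully open they stand 13 mm farther back than shut.
Start: joints at [-1.274, 0.276, 1.505, -0, 1.361, -0.121], TCP at [0.233, -0.526, 0.231] pointing down, gripper open.
Joint ranges: [-2.89, 2.89], [-0.75, 2.08], [0.22, 2.7], [-1.18, 4.32], [0.11, 2.71], [-2.7, 2.7]. Speed limits (rad/s): [2.57, 2.57, 3.14, 3.14, 3.14, 3.14].

## Interface

Orientations are given as a unit quaternion [w, x, y, z].
In Python, from rig import manip gives the robot as it stands.
- The arm moves only by the tool send_rows, never from a script. Its argument "increments" is a list of rows, each a list of 5 numbers: the opening, from 0 (shut) to 1 (fully open), then the shift along the tool's x, y, z in m, then the turn about the tool's z in rad. A call has 1 to 8 rows; each row shifts and turns the commanded pose from where the row before left it, along the tool's axes as they then stand; what a row does not reach is not made up. A row lasts 1/8 s, in which the tool goes at most 62.5 mm and 10.7 degrees, less where a joint would pass 70% of its speed; a pose out of reach is approached as far as the arm can. A call is refused whole if a number of a shift passes 0.0625 or a number of a turn 0.188, either way. A call with a gripper value outside its range is refused whole. The fingers move at their own pace and stop on an object; "squeeze" is the grip in N (left out, the last holds). Time passes only in rows, so rows that do not move let the fingers close. It gives the time, the measured TCP pose, the force and the opening at its end, in the units of the state.
- manip.get_state(): the state, without advancing time (a new reading comes with each control period).
- manip.get_image(name): name is "scene" or "side" or "wrist"; returns the picture (420x560x3 uint8, red, green, blue); there is no depth.
- manip.calibration(name): a dict with "fx", "fy", "cx", "cy" (pixels), "camera_from_world" (4x4, takes a point from world to camera coordinates). Camera axes: x right, y up, looking along -z (the intrinsics and any distortion apply to the point x, -y, -z); pixel columns grow to the right and rows downward; lengths in m; the calibration is good to about 2 mm. A picture is of the moment at which its call begins: read the wrist's pose just before it. calibration takes no time and is no camera call; for the wrist camera it gives the pose at the moment of the call.
- manip.sign_off(): hands the job in, once; it reports no verdict.
The state is a dict: "clock": time; "qpos": joint angles; "qd": joint speeds; "effort": joint torques, N m; "position": TCP position; "ee_rot": TCP orientation; "contact_force": force on the tool from outside, world axes, zero at the start; "moment": the same for the moment, N m; "width": finger opening in m.
Only numpy, scipy, OpenCV 4.12 (cv2) and the standard library are available. Lean on these libraries where they do the work, as an engineer would, in place of code of your own. Each camera call takes 0.05 s, during which the arm holds its last target.

## Working session

There is one attempt and no reset: what is moved stays moved. The work goes in short steps, Python scripts to look and compute and a tool call to move; the robot and the scene stay as the last step left them, time stands still between calls to the robot, and variables do not carry over. Pictures are saved under pics/ and viewed, and the job is handed in when it is done.

Besides the shell and the picture viewer there is one more tool, called after ">>>" as name([rows], argument=value, ...), one row to a line, values as JSON. send_rows: Moves the arm, as the interface text tells. Its arguments: {"type":"object","properties":{"increments":{"type":"array","items":{"type":"array","items":{"type":"number"}}},"squeeze":{"type":"number"}},"required":["increments"]}

```bash
mkdir -p pics; ls
python3 - <<'E'
from rig import manip
import cv2
s=manip.get_state();print(s)
for n in("scene","side","wrist"):
    c=manip.calibration(n);print(n,c)
    cv2.imwrite(f"pics/{n}0.png",manip.get_image(n)[:,:,::-1])
E
```

```text
pics
{'clock': 0.0, 'qpos': array([-1.27403704e+00,  2.76595735e-01,  1.50611763e+00, -2.86004037e-05,
        1.36070202e+00, -1.20977856e-01]), 'qd': array([ 0.00053527,  0.00077373, -0.0014156 ,  0.00030227,  0.00116218,
       -0.00068396]), 'effort': array([-5.59650562e-04, -4.16779482e+01, -2.45801872e+01, -2.06338650e-04,
        1.10273532e-02, -5.41180754e-06]), 'position': array([ 0.23311694, -0.52505298,  0.23044547]), 'ee_rot': array([-5.74661172e-04,  8.38360759e-01, -5.45115040e-01, -7.07493336e-04]), 'contact_force': array([-0.2415382 , -0.33453676,  0.74899771]), 'moment': array([ 0.04239392, -0.040538  , -0.00401357]), 'width': 0.08543235993720877}
scene {'fx': 408.772027868722, 'fy': 408.772027868722, 'cx': 276.889471345468, 'cy': 215.43653568864914, 'camera_from_world': array([[ 0.86906076, -0.49462724, -0.00879107, -0.6421703 ],
       [ 0.37106705,  0.64000706,  0.67283   ,  0.01832537],
       [-0.3271737 , -0.58799223,  0.73974489, -0.92905417],
       [ 0.        ,  0.        ,  0.        ,  1.        ]])}
side {'fx': 380.5253369403058, 'fy': 380.5253369403058, 'cx': 285.1996704016603, 'cy': 215.42044458705888, 'camera_from_world': array([[-0.96147262, -0.27488165,  0.00323746,  0.4222239 ],
       [ 0.15665565, -0.53819183,  0.82813559, -0.30825913],
       [-0.22589691,  0.79673686,  0.56051847, -0.49054365],
       [ 0.        ,  0.        ,  0.        ,  1.        ]])}
wrist {'fx': 314.0872054500533, 'fy': 314.0872054500533, 'cx': 281.96826098403983, 'cy': 210.82989811061415, 'camera_from_world': array([[ 0.40501285, -0.91430957, -0.00161384, -0.5740146 ],
       [ 0.87760234,  0.38924652, -0.27982365,  0.03655373],
       [ 0.25647362,  0.11191586,  0.96005006, -0.37908328],
       [ 0.        ,  0.        ,  0.        ,  1.        ]])}
```

View pics/scene0.png

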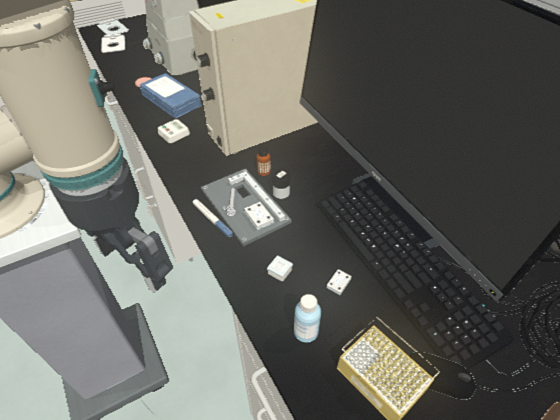

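View pics/side0.png

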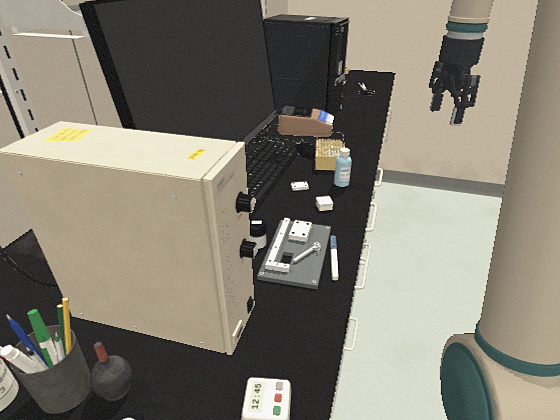

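View pics/wrist0.png

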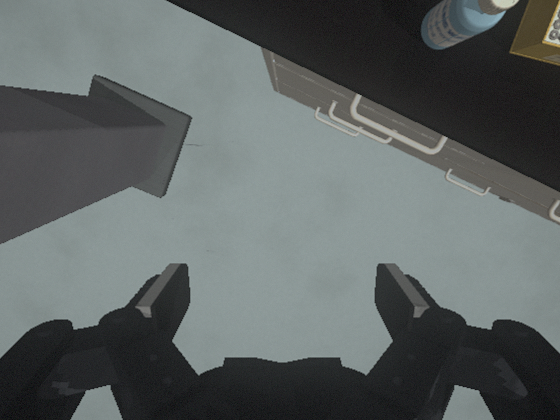

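Run:
```python
import cv2
a=cv2.imread("pics/scene0.png")[140:290,180:360]
cv2.imwrite("pics/scene0c.png",cv2.resize(a,None,fx=4,fy=4,interpolation=cv2.INTER_CUBIC))
a=cv2.imread("pics/side0.png")[170:300,230:370]
cv2.imwrite("pics/side0c.png",cv2.resize(a,None,fx=4.5,fy=4.5,interpolation=cv2.INTER_CUBIC))
```

```text
(no output)
```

View pics/scene0c.png

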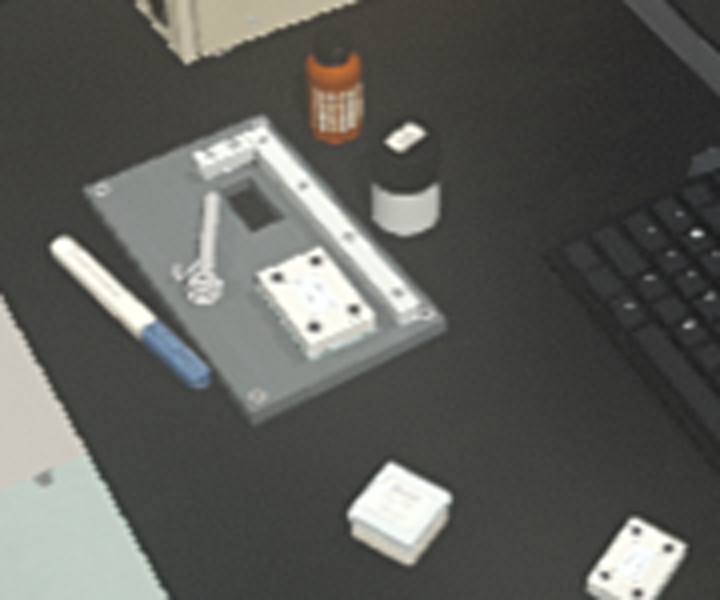

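View pics/side0c.png

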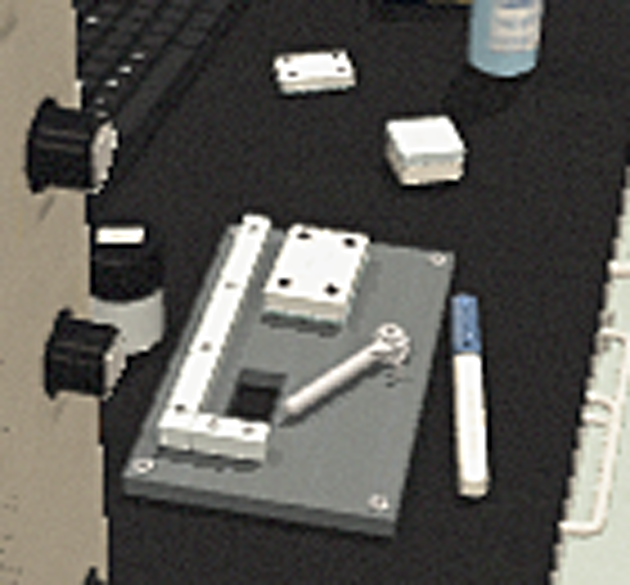

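```bash
cat > h.py <<'E'
import numpy as np, cv2
from scipy.optimize import least_squares
from rig import manip
def proj(c,P):
    P=np.atleast_2d(P);q=(c["camera_from_world"]@np.c_[P,np.ones(len(P))].T)[:3]
    return np.c_[c["cx"]+c["fx"]*q[0]/-q[2], c["cy"]-c["fy"]*q[1]/-q[2]]
def place(p,L):
    L=np.atleast_2d(L).astype(float);c,s=np.cos(p[2]),np.sin(p[2])
    return np.c_[p[0]+c*L[:,0]-s*L[:,1],p[1]+s*L[:,0]+c*L[:,1],L[:,2]]
def fit(obs,p0):  # obs: list of (calib, local pts (z world), pixels)
    f=lambda p:np.concatenate([(proj(c,place(p,L))-np.array(px)).ravel() for c,L,px in obs])
    r=least_squares(f,p0,loss='soft_l1');return r.x,f(r.x).reshape(-1,2)
def ray(c,px,z):
    M=c["camera_from_world"];R=M[:3,:3];o=-R.T@M[:3,3]
    d=R.T@np.array([(px[0]-c["cx"])/c["fx"],-(px[1]-c["cy"])/c["fy"],-1]);return o+d*(z-o[2])/d[2]
def toplate(P,w):
    c,s=np.cos(P[2]),np.sin(P[2]);d=np.atleast_2d(w)[:,:2]-P[:2];return np.c_[c*d[:,0]+s*d[:,1],-s*d[:,0]+c*d[:,1]]
E
python3 - <<'E'
from h import *
S=manip.calibration("scene");D=manip.calibration("side")
sc=lambda l:np.array(l)/4+[180,140]-.4
sd=lambda l:np.array(l)/4.5+[230,170]-.4
pl=np.array([[-.06,.1,.01],[.06,.1,.01],[.06,-.1,.01],[-.06,-.1,.01]])
P,r=fit([(S,pl,sc([(84,188),(263,117),(446,322),(253,413)])),(D,pl,sd([(393,525),(125,488),(235,222),(456,252)]))],[.45,-.1,0])
print("plate",P,np.rad2deg(P[2]));print(r.round(1))
ch=np.array([[-.02,.03,.024],[.02,.03,.024],[.02,-.03,.024],[-.02,-.03,.024]])
C,r=fit([(S,ch,sc([(257,275),(318,247),(375,315),(308,350)])),(D,ch,sd([(340,310),(265,295),(297,225),(368,237)]))],[P[0],P[1]-.05,P[2]])
print("chip",C);print(r.round(1));print(toplate(P,C),np.rad2deg(C[2]-P[2]))
for n,l in (("bottle",(335,135)),("case",(405,225))): print(n,toplate(P,ray(S,sc(l),0)),)
E
```

```text
plate [ 0.49337864 -0.28086254  0.04920626] 2.81931107740975
[[-0.4  0.4]
 [-0.3 -0.4]
 [-0.4 -0.2]
 [-0.8  0.8]
 [ 0.  -0.9]
 [-0.6 -2.7]
 [-1.1  0.3]
 [-0.3  0.4]]
chip [ 0.50055557 -0.33697424  0.01428788]
[[-0.6 -0.3]
 [ 0.3 -0.1]
 [-0.4  0.3]
 [-0.2 -1.1]
 [ 0.7 -1.2]
 [-0.3 -0.8]
 [-0.9 -0.1]
 [ 0.2 -0.2]]
[[ 0.00440831 -0.05639679]] -2.000675730356477
bottle [[0.09364932 0.07007829]]
case [[ 0.08738706 -0.01846152]]
```

>>> send_rows([
  [0,0,0,0,-0.15],
  [0,0,0,0,-0.15],
  [0,0,0,0,-0.15],
  [0,0,0,0,-0.15],
  [0,0,0,0,-0.15],
  [0,0,0,0,-0.15],
  [0,0,0,0,-0.15],
  [0,0,0,0,-0.152],
], squeeze=30)

```text
clock: 1.15
position: [0.2332, -0.5254, 0.231]
ee_rot: [-0.0, 1.0, 0.027, -0.0]
contact_force: [-0.1, -0.4, -0.6]
width: 0.0001
```

>>> send_rows([
  [0,0.028,-0.013,0,0],
  [0,0.03,-0.015,0,0],
  [0,0.03,-0.015,0,0],
  [0,0.03,-0.015,0,0],
  [0,0.03,-0.015,0,0],
  [0,0.03,-0.015,0,0],
  [0,0.03,-0.015,0,0],
  [0,0.02,-0.01,0,0],
])

```text
clock: 2.15
position: [0.4565, -0.4006, 0.2309]
ee_rot: [-0.0, 1.0, 0.025, -0.0]
contact_force: [-0.2, -0.6, 0.0]
width: -0.0
```

Run:
```python
from h import *
import json
c=manip.calibration("wrist");im=manip.get_image("wrist")
cv2.imwrite("pics/w1.png",im[:,:,::-1]); print(manip.get_state()["position"],manip.get_state()["clock"])
np.save("c1.npy",c,allow_pickle=True)
cv2.imwrite("pics/w1b.png",cv2.resize(im[:,:,::-1],(784,588)))
```

```text
[ 0.45876555 -0.39934843  0.23095819] 2.2
```

View pics/w1b.png

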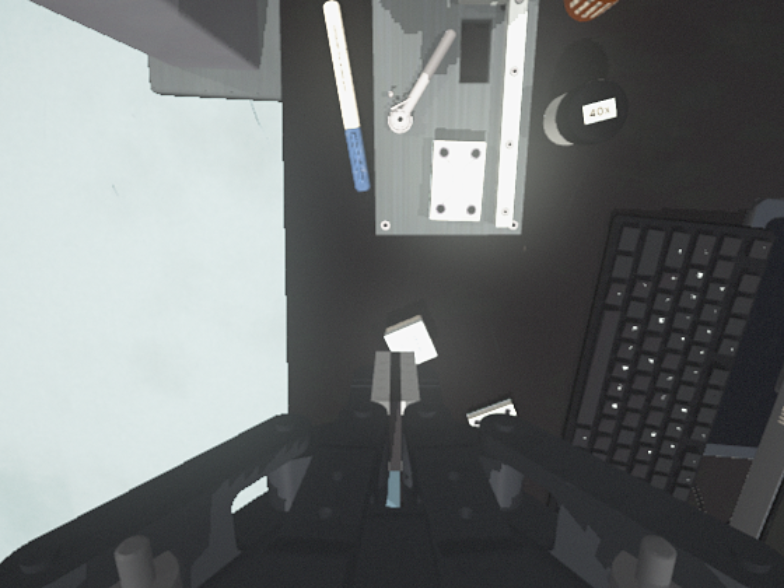

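>>> send_rows([
  [0,0.0,-0.03,0,0],
  [0,0,-0.03,0,0],
  [0,0,0,0,0],
  [0,0,0,0,0],
])

```text
clock: 2.7
position: [0.4524, -0.3426, 0.2315]
ee_rot: [0.001, 1.0, 0.024, 0.0]
contact_force: [0.7, -0.3, -0.0]
width: 0.0001
```

Run:
```python
from h import *
c=manip.calibration("wrist");im=manip.get_image("wrist")
print(manip.get_state()["position"],manip.get_state()["clock"])
np.save("c2.npy",c,allow_pickle=True)
cv2.imwrite("pics/w2.png",im[:,:,::-1])
cv2.imwrite("pics/w2c.png",cv2.resize(im[:230,230:420,::-1],None,fx=4,fy=4,interpolation=cv2.INTER_CUBIC)[:920])
a=cv2.resize(im[:,:,::-1][60:210,240:400],None,fx=4,fy=4,interpolation=cv2.INTER_CUBIC);cv2.imwrite("pics/w2d.png",a)
a=cv2.resize(im[:,:,::-1][0:100,240:400],None,fx=4,fy=4,interpolation=cv2.INTER_CUBIC);cv2.imwrite("pics/w2e.png",a)
```

```text
[ 0.45246033 -0.34275994  0.23136685] 2.75
```

View pics/w2d.png

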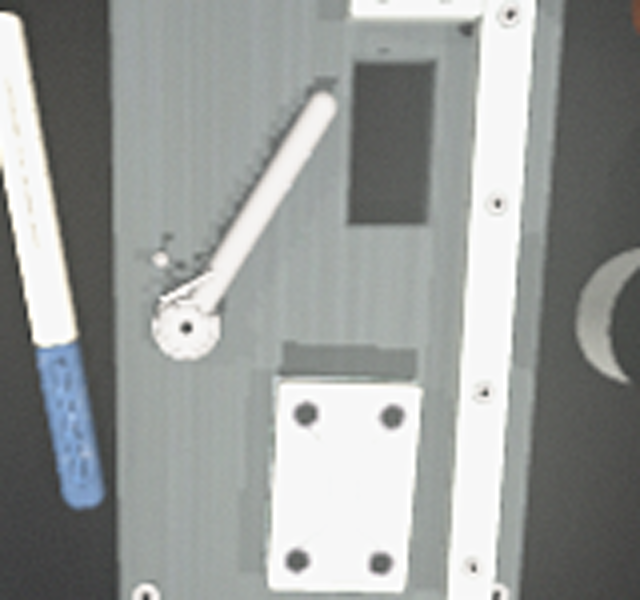

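View pics/w2e.png

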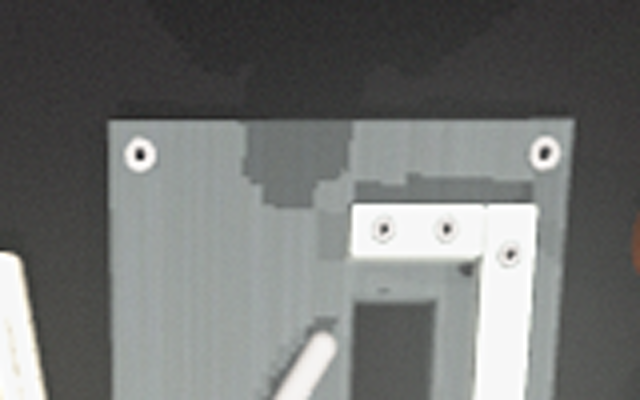

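Run:
```python
import cv2
im=cv2.imread("pics/w2.png")
cv2.imwrite("pics/w2f.png",cv2.resize(im[140:240,240:400],None,fx=4,fy=4,interpolation=cv2.INTER_CUBIC))
```

```text
(no output)
```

View pics/w2f.png

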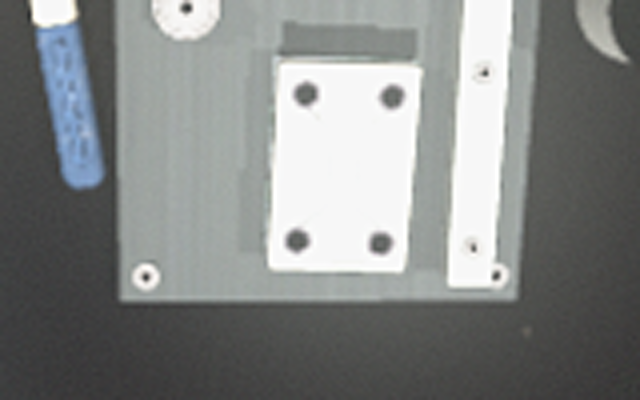

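Run:
```python
from h import *
c=np.load("c2.npy",allow_pickle=True).item()
f=lambda l:np.array(l)/4-.4
pl=np.array([[-.06,.1,.01],[.06,.1,.01],[.06,-.1,.01],[-.06,-.1,.01],[.049,.078,.023],[.002,.078,.023],[.002,.066,.023],[.036,-.092,.023],[-.04,-.012,.023]])
px=np.r_[f([(109,122),(575,119)])+[240,0],f([(518,300),(120,302)])+[240,140],f([(537,205),(352,205),(352,257)])+[240,0],f([(448,287)])+[240,140],f([(186,327)])+[240,60]]
P,r=fit([(c,pl,px)],[.49,-.28,.05]);print(P,np.rad2deg(P[2]));print(r.round(1).tolist())
ch=np.array([[-.02,.03,.024],[.02,.03,.024],[.02,-.03,.024],[-.02,-.03,.024]])
C,r=fit([(c,ch,f([(279,64),(422,67),(406,272),(267,270)])+[240,140])],[P[0],P[1]-.05,P[2]])
print(C,r.round(1).tolist(),toplate(P,C)*1e3,np.rad2deg(C[2]-P[2]))
np.save("P.npy",P)
q=manip.get_state();print(toplate(P,q["position"])*1e3)
w=q["ee_rot"];print("yaw",2*np.arctan2(w[2],w[1]))
```

```text
[ 0.49361382 -0.28119677  0.05210682] 2.9855005988798364
[[-0.0, 0.0], [-0.4, 0.2], [-0.4, 0.1], [0.2, -0.0], [0.3, -0.3], [0.2, -0.1], [-0.2, -0.2], [-0.0, 0.1], [0.3, 0.3]]
[ 0.50076835 -0.33807987  0.02288024] [[-0.3, -0.5], [0.2, -0.3], [-0.1, 0.6], [0.2, 0.3]] [[  4.18215549 -57.17851799]] -1.6745596330932468
[[-44.30404427 -59.33620331]]
yaw 0.0483357742905941
```

>>> send_rows([
  [0,0.006,-0.002,0.027,-0.004],
  [0,0,0,0.03,0],
  [0,0,0,0.03,0],
  [0,0,0,0.03,0],
  [0,0,0,0.03,0],
  [0,0,0,0.03,0],
  [0,0,0,0.02,0],
  [0,0,0,0,0],
])

```text
clock: 3.75
position: [0.4574, -0.3395, 0.0325]
ee_rot: [-0.001, 1.0, 0.026, -0.001]
contact_force: [0.5, -0.7, 0.9]
width: -0.0002
```

```bash
cat > st.py <<'E'
from h import *
P=np.load("P.npy");q=manip.get_state();print(q["clock"],toplate(P,q["position"])*1e3,q["position"][2],q["contact_force"].round(2))
w=q["ee_rot"];print("dyaw",2*np.arctan2(w[2],w[1])-P[2])
E
python3 st.py
```

```text
3.75 [[-39.2191974  -56.35751178]] 0.03252887151939916 [ 0.52 -0.71  0.9 ]
dyaw -7.272484610872793e-05
```

Now the last 18 mm down, with a wrist and side look.

>>> send_rows([
  [0,0,0,0.01,0],
  [0,0,0,0.008,0],
  [0,0,0,0,0],
  [0,0,0,0,0],
])

```text
clock: 4.25
position: [0.4587, -0.3395, 0.0167]
ee_rot: [0.0, 1.0, 0.027, 0.0]
contact_force: [0.6, 0.1, 0.0]
width: -0.0001
```

```bash
python3 st.py
python3 - <<'E'
from h import *
c=manip.calibration("wrist");im=manip.get_image("wrist")[:,:,::-1]
cv2.imwrite("pics/w3.png",cv2.resize(im,(784,588)))
E
```

```text
4.25 [[-37.89351428 -56.40197572]] 0.01665294339710526 [0.6  0.13 0.01]
dyaw 0.0009923176303937437
```

View pics/w3.png

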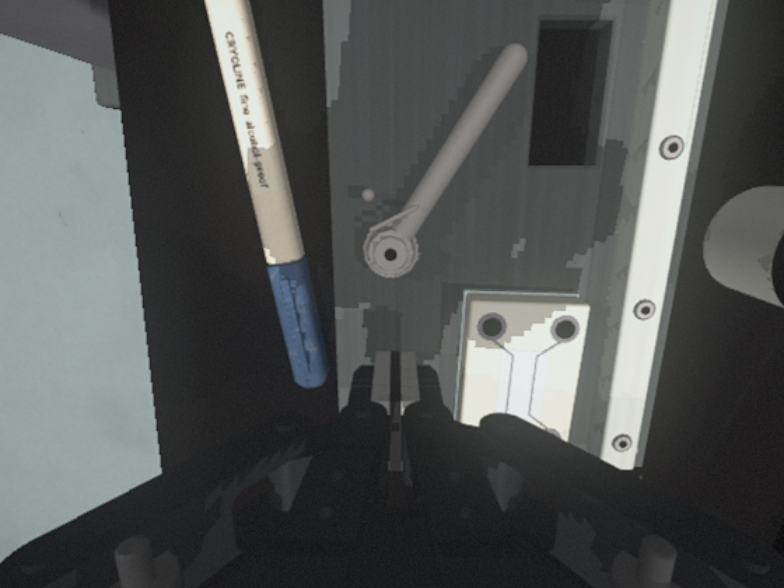

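>>> send_rows([
  [0,0.002,0,0.002,0],
  [0,0.002,0,0,0],
  [0,0.002,0,0,0],
  [0,0.001,0,0,0],
])

```text
clock: 4.8
position: [0.4657, -0.339, 0.0144]
ee_rot: [0.0, 1.0, 0.027, 0.0]
contact_force: [-0.2, -0.0, -0.2]
width: 0.0004
```

>>> send_rows([
  [0,0.0015,0,0,0],
  [0,0.0015,0,0,0],
])

```text
clock: 5.05
position: [0.4685, -0.3388, 0.0143]
ee_rot: [0.0, 1.0, 0.026, -0.0]
contact_force: [0.1, -0.4, -0.5]
width: 0.0
```

>>> send_rows([
  [0,0.0015,0,0,0],
  [0,0.0015,0,0,0],
])

```text
clock: 5.3
position: [0.4715, -0.3386, 0.0143]
ee_rot: [0.0, 1.0, 0.026, -0.0]
contact_force: [-0.2, 0.4, -0.2]
width: 0.0001
```

```bash
python3 st.py
python3 - <<'E'
from h import *
c=manip.calibration("wrist");im=manip.get_image("wrist")[:,:,::-1]
cv2.imwrite("pics/w4.png",cv2.resize(im[180:360,220:460],(800,600)))
E
```

```text
5.3 [[-25.12364308 -56.1958851 ]] 0.01429693468132378 [-0.19  0.42 -0.2 ]
dyaw 0.000874263522510646
```

View pics/w4.png

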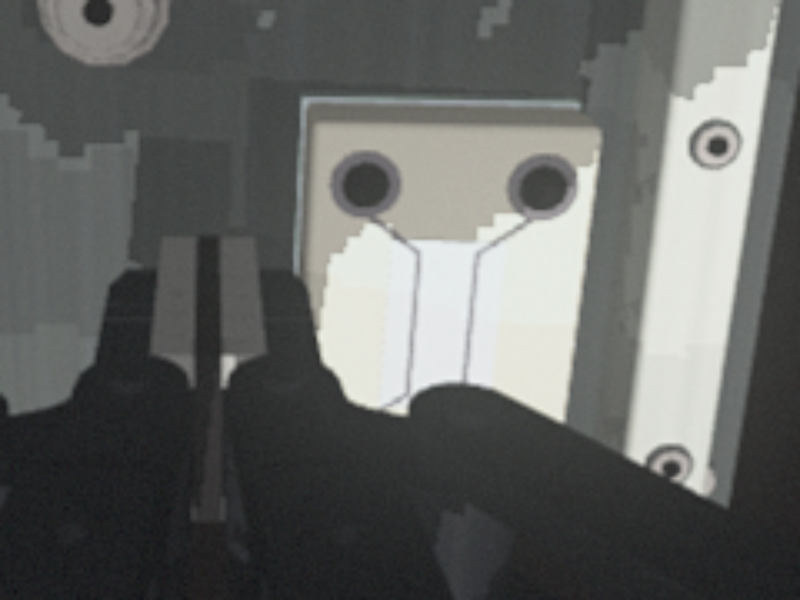

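>>> send_rows([
  [0,0.0015,0,0,0],
  [0,0.0015,0,0,0],
])

```text
clock: 5.6
position: [0.4745, -0.3385, 0.0143]
ee_rot: [0.0, 1.0, 0.026, -0.0]
contact_force: [0.0, -0.1, 0.6]
width: 0.0002
```

>>> send_rows([
  [0,0.0015,0,0,0],
  [0,0.0015,0,0,0],
])

```text
clock: 5.85
position: [0.4776, -0.3384, 0.0143]
ee_rot: [0.0, 1.0, 0.027, 0.0]
contact_force: [-1.3, 1.3, -0.3]
width: 0.0004
```

```bash
python3 st.py
python3 - <<'E'
from h import *
c=manip.calibration("wrist");im=manip.get_image("wrist")[:,:,::-1]
cv2.imwrite("pics/w5.png",cv2.resize(im[180:360,220:460],(800,600)))
E
```

```text
5.85 [[-19.00807937 -56.24754406]] 0.014318038565215855 [-1.32  1.28 -0.33]
dyaw 0.0009098050852148556
```

View pics/w5.png

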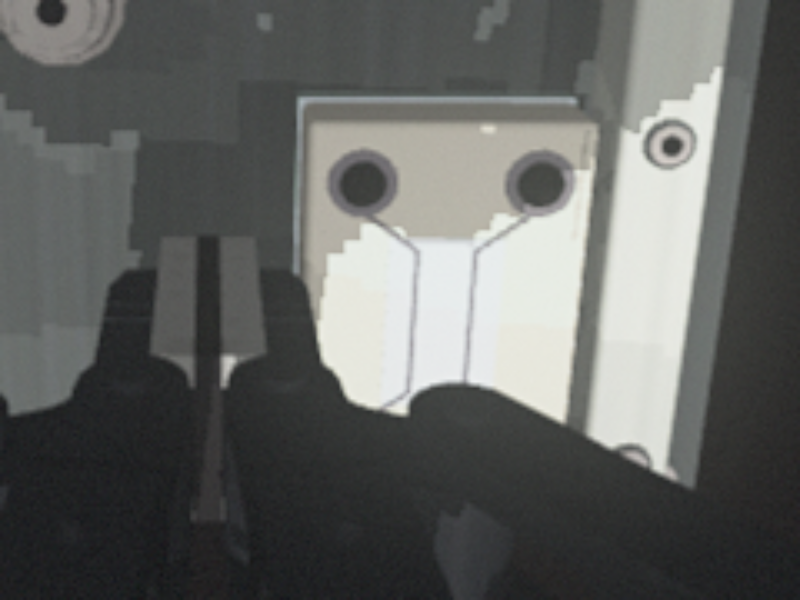

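>>> send_rows([
  [0,0.0008,0,0,0],
  [0,0.0007,0,0,0],
])

```text
clock: 6.15
position: [0.4789, -0.3382, 0.0143]
ee_rot: [0.0, 1.0, 0.027, -0.0]
contact_force: [-1.1, -0.5, 0.6]
width: 0.0001
```

>>> send_rows([
  [0,0.0006,0,0,0],
  [0,0.0,0,0,0],
])

```text
clock: 6.4
position: [0.4796, -0.3382, 0.0143]
ee_rot: [0.0, 1.0, 0.026, 0.0]
contact_force: [0.5, -0.5, 0.2]
width: 0.0
```

```bash
python3 st.py
python3 - <<'E'
from h import *
c=manip.calibration("wrist");im=manip.get_image("wrist")[:,:,::-1]
cv2.imwrite("pics/w6.png",cv2.resize(im[180:360,220:460],(800,600)))
E
```

```text
6.4 [[-16.98144206 -56.22500571]] 0.014315387275463078 [ 0.5  -0.47  0.18]
dyaw 0.0008722801423591414
```

View pics/w6.png

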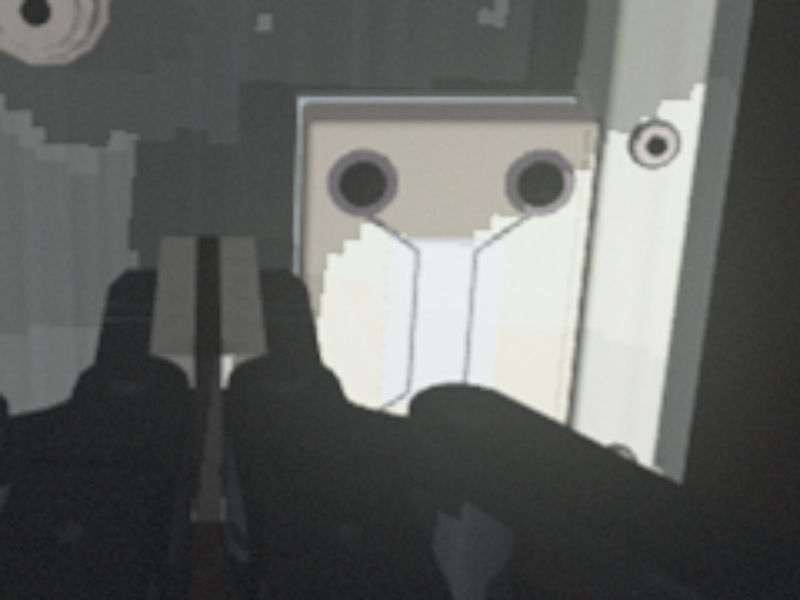

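Gap nearly closed (column ~590). Nudge on until the force rises.

>>> send_rows([
  [0,0.0005,0,0,0],
  [0,0.0,0,0,0],
])

```text
clock: 6.7
position: [0.48, -0.3382, 0.0143]
ee_rot: [0.0, 1.0, 0.027, 0.0]
contact_force: [-0.1, -0.1, 0.2]
width: 0.0001
```

>>> send_rows([
  [0,0.0005,0,0,0],
  [0,0.0,0,0,0],
])

```text
clock: 6.95
position: [0.4804, -0.3382, 0.0143]
ee_rot: [0.0, 1.0, 0.027, -0.0]
contact_force: [-0.9, -0.5, -0.1]
width: -0.0002
```

```bash
python3 st.py
python3 - <<'E'
from h import *
c=manip.calibration("wrist");im=manip.get_image("wrist")[:,:,::-1]
cv2.imwrite("pics/w7.png",cv2.resize(im[180:360,220:460],(800,600)))
E
```

```text
6.95 [[-16.18734995 -56.21991687]] 0.014323687075971456 [-0.94 -0.51 -0.06]
dyaw 0.0010869553270531837
```

View pics/w7.png

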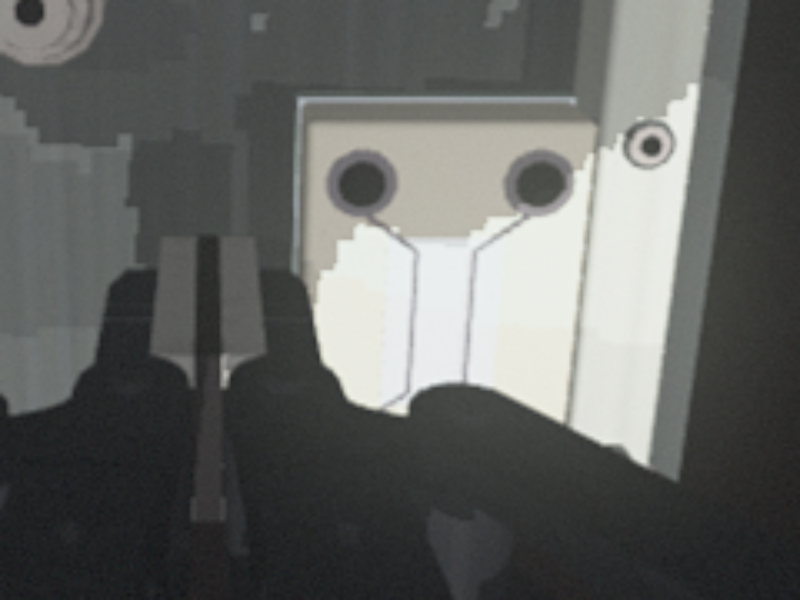

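>>> send_rows([
  [0,0.0005,0,0,0],
  [0,0.0,0,0,0],
])

```text
clock: 7.25
position: [0.4805, -0.3381, 0.0143]
ee_rot: [-0.0, 1.0, 0.027, -0.001]
contact_force: [-3.6, -1.9, 1.2]
width: -0.0
```

>>> send_rows([
  [0,0.0005,0,0,0],
  [0,0.0,0,0,0],
])

```text
clock: 7.5
position: [0.4806, -0.3381, 0.0142]
ee_rot: [-0.0, 1.0, 0.027, -0.001]
contact_force: [-5.3, -1.5, 1.0]
width: -0.0001
```

>>> send_rows([
  [0,-0.003,0,0,0],
  [0,-0.004,0,0,0],
  [0,0,0,-0.02,0],
  [0,0,0,-0.02,0],
  [0,0,0.025,0,0],
  [0,0.02,0.025,0,0],
  [0,0.02,0.0,0,0],
  [0,0,0,0,0],
])

```text
clock: 8.5
position: [0.5182, -0.3861, 0.0533]
ee_rot: [-0.0, 1.0, 0.027, -0.0]
contact_force: [-0.7, 0.4, -0.5]
width: 0.0001
```

```bash
python3 st.py
cat > look.py <<'E'
from h import *
import sys
n=sys.argv[1];c=manip.calibration("wrist");im=manip.get_image("wrist")[:,:,::-1]
np.save(n+".npy",c,allow_pickle=True)
cv2.imwrite(f"pics/{n}.png",im)
cv2.imwrite(f"pics/{n}b.png",cv2.resize(im[100:370,110:470],(800,600),interpolation=cv2.INTER_CUBIC))
E
python3 look.py w8
```

```text
8.5 [[  19.05082757 -106.02642308]] 0.05332886019999565 [-0.73  0.45 -0.48]
dyaw 0.0015682129122508784
```

View pics/w8b.png

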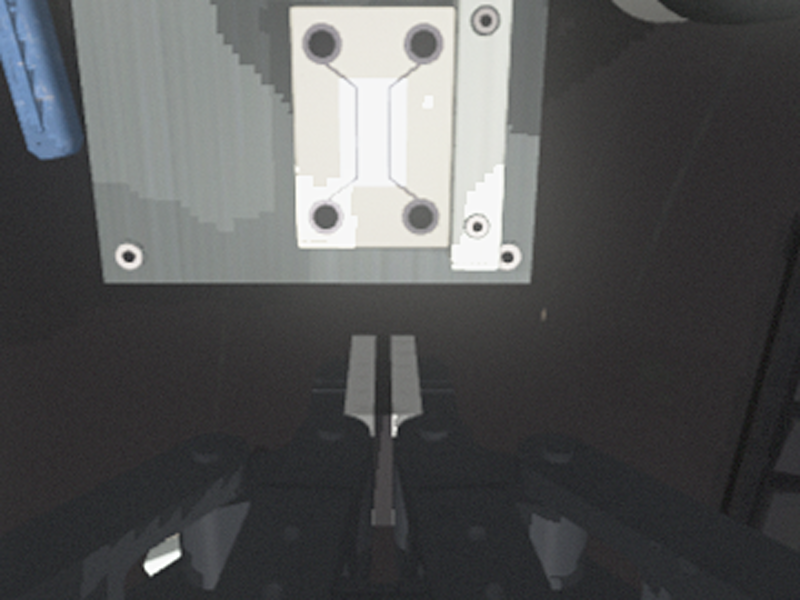

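Run:
```python
from h import *
P=np.load("P.npy")
c=np.load("w8.npy",allow_pickle=True).item()
f=lambda l:np.array(l)/2.2222-.3+[110,100]
ch=np.array([[-.02,.03,.024],[.02,.03,.024],[.02,-.03,.024],[-.02,-.03,.024]])
C,r=fit([(c,ch,f([(290,8),(456,8),(449,247),(299,247)]))],[P[0],P[1]-.05,P[2]])
print(r.round(1).tolist(),toplate(P,C)*1e3,np.rad2deg(C[2]-P[2]))
print(toplate(P,ray(c,f((102,283)),.01))*1e3,toplate(P,ray(c,f((531,283)),.01))*1e3)
```

```text
[[-1.2, -1.0], [1.2, -1.0], [1.2, 2.3], [-1.2, 2.3]] [[ 16.06418228 -56.59163693]] 0.0675632825461503
[[-60.7934274  -99.92075475]] [[ 60.15035883 -99.81705305]]
```

>>> send_rows([
  [0,-0.002,0,0.015,0],
  [0,-0.002,0,0.015,0],
  [0,0,0,0.009,0],
  [0,0,0,0,0],
  [0,0,-0.002,0,0],
  [0,0,-0.002,0,0],
])

```text
clock: 9.3
position: [0.5133, -0.3827, 0.0159]
ee_rot: [0.0, 1.0, 0.027, 0.0]
contact_force: [-1.0, 0.0, 0.4]
width: -0.0001
```

>>> send_rows([
  [0,0,-0.0015,0,0],
  [0,0,-0.0015,0,0],
  [0,0,-0.0015,0,0],
  [0,0,-0.0015,0,0],
])

```text
clock: 9.8
position: [0.5126, -0.3766, 0.0154]
ee_rot: [0.0, 1.0, 0.027, 0.0]
contact_force: [-1.1, 0.3, -0.0]
width: -0.0001
```

```bash
python3 st.py; python3 look.py w9
```

```text
9.8 [[ 14.00517442 -96.21530472]] 0.015373507162084871 [-1.07  0.26 -0.03]
dyaw 0.0010342434626739866
```

View pics/w9b.png

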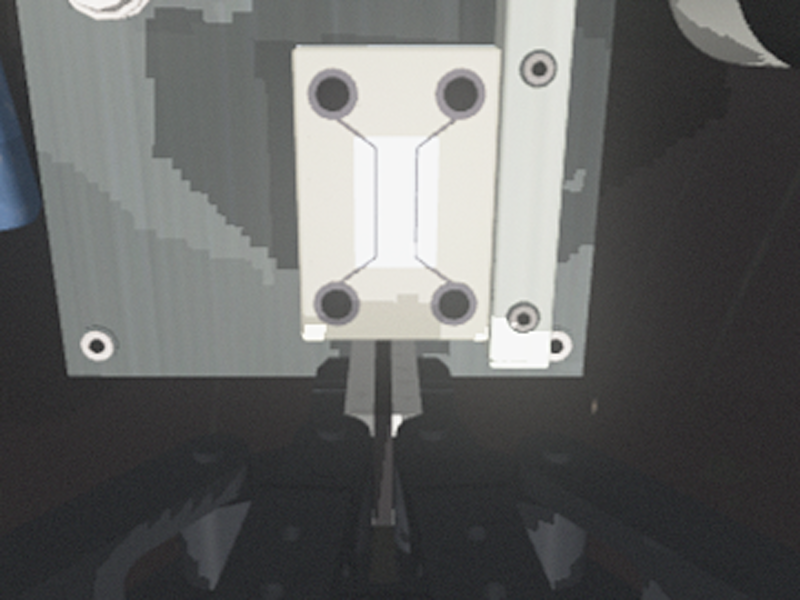

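>>> send_rows([
  [0,0.0002,-0.002,0,0],
  [0,0.0002,-0.002,0,0],
  [0,0.0002,-0.002,0,0],
  [0,0.0002,-0.002,0,0],
  [0,0.0002,-0.002,0,0],
  [0,0.0002,-0.002,0,0],
])

```text
clock: 10.6
position: [0.5132, -0.3643, 0.0153]
ee_rot: [0.0, 1.0, 0.027, -0.0]
contact_force: [-0.1, 0.1, -0.7]
width: -0.0003
```

```bash
python3 st.py; python3 look.py w10
```

```text
10.6 [[ 15.20153001 -84.00432152]] 0.015320620110353029 [-0.12  0.11 -0.69]
dyaw 0.0009161915678807184
```

View pics/w10b.png

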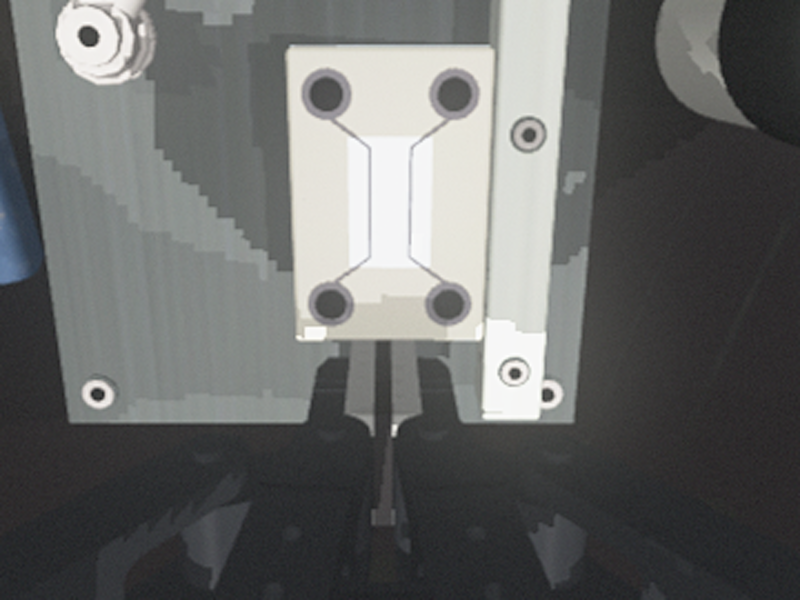

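>>> send_rows([
  [0,0.0001,-0.003,0,0],
  [0,0.0001,-0.003,0,0],
  [0,0.0001,-0.003,0,0],
  [0,0.0001,-0.003,0,0],
  [0,0.0001,-0.003,0,0],
  [0,0.0001,-0.003,0,0],
  [0,0.0001,-0.003,0,0],
  [0,0.0001,-0.003,0,0],
])

```text
clock: 11.65
position: [0.5127, -0.3402, 0.0153]
ee_rot: [0.0, 1.0, 0.027, 0.0]
contact_force: [0.2, 0.2, 1.3]
width: -0.0002
```

```bash
python3 st.py; python3 look.py w11
```

```text
11.65 [[ 16.01476626 -59.96378359]] 0.015340278214208768 [0.24 0.25 1.28]
dyaw 0.0009115388118755355
```

View pics/w11b.png

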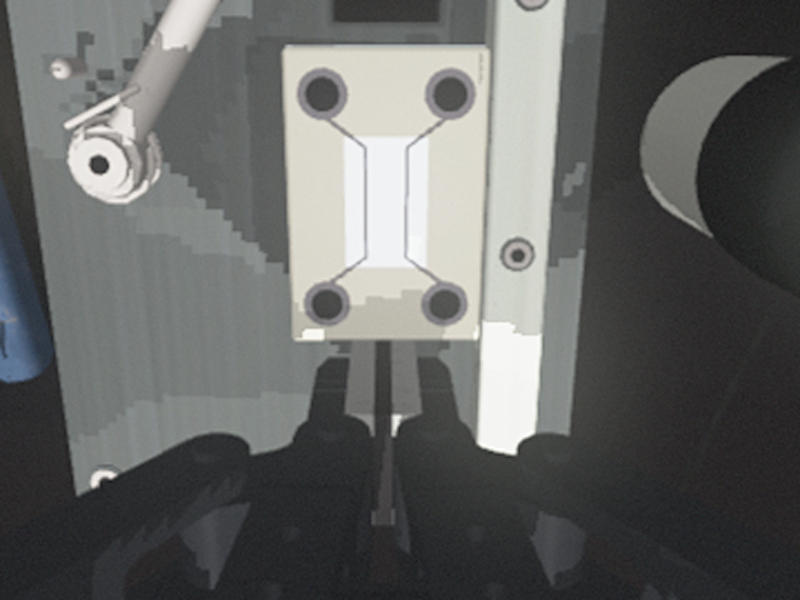

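>>> send_rows([
  [0,0.0001,-0.003,0,0],
  [0,0,-0.003,0,0],
  [0,0.0001,-0.003,0,0],
  [0,0,-0.003,0,0],
  [0,0.0001,-0.003,0,0],
  [0,0,-0.003,0,0],
  [0,0.0001,-0.002,0,0],
])

```text
clock: 12.58
position: [0.512, -0.3202, 0.0153]
ee_rot: [-0.0, 1.0, 0.027, -0.0]
contact_force: [0.7, -1.2, -0.1]
width: 0.0002
```

```bash
python3 st.py; python3 look.py w12
```

```text
12.575 [[ 16.33038989 -39.91102666]] 0.015295194226016055 [ 0.67 -1.21 -0.09]
dyaw 0.0009374854707804164
```

View pics/w12b.png

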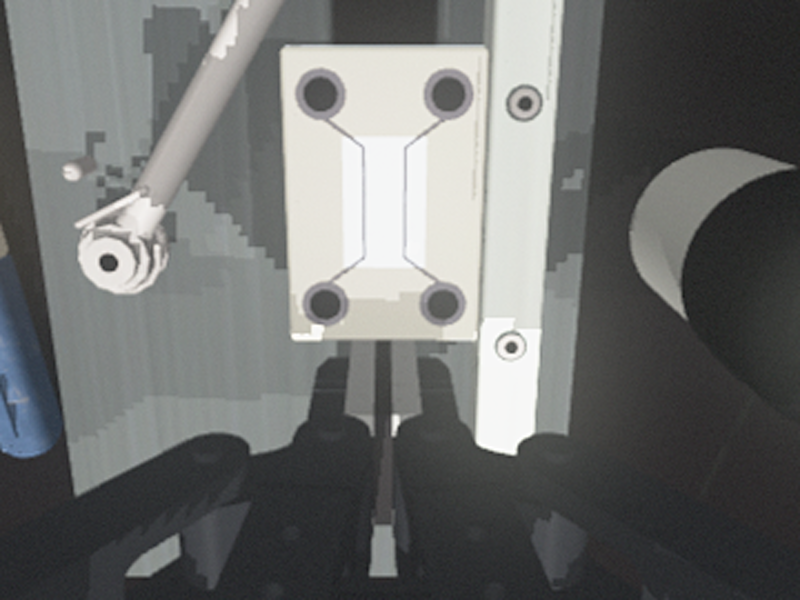

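>>> send_rows([
  [0,0.0003,-0.002,0,0],
  [0,0.0003,-0.002,0,0],
  [0,0.0002,-0.002,0,0],
  [0,0.0002,-0.002,0,0],
])

```text
clock: 13.12
position: [0.5126, -0.3124, 0.0153]
ee_rot: [0.0, 1.0, 0.027, -0.0]
contact_force: [-1.9, -1.6, 0.3]
width: 0.0
```

>>> send_rows([
  [0,0.0002,-0.002,0,0],
  [0,0.0001,-0.002,0,0],
  [0,0.0001,-0.002,0,0],
])

```text
clock: 13.5
position: [0.5123, -0.3072, 0.0154]
ee_rot: [0.001, 1.0, 0.027, -0.0]
contact_force: [-2.9, -4.5, -0.4]
width: 0.0
```

```bash
python3 st.py; python3 look.py w13
```

```text
13.5 [[ 17.35564284 -26.94030484]] 0.015424240972215564 [-2.9  -4.49 -0.43]
dyaw 0.001389742120896452
```

View pics/w13b.png

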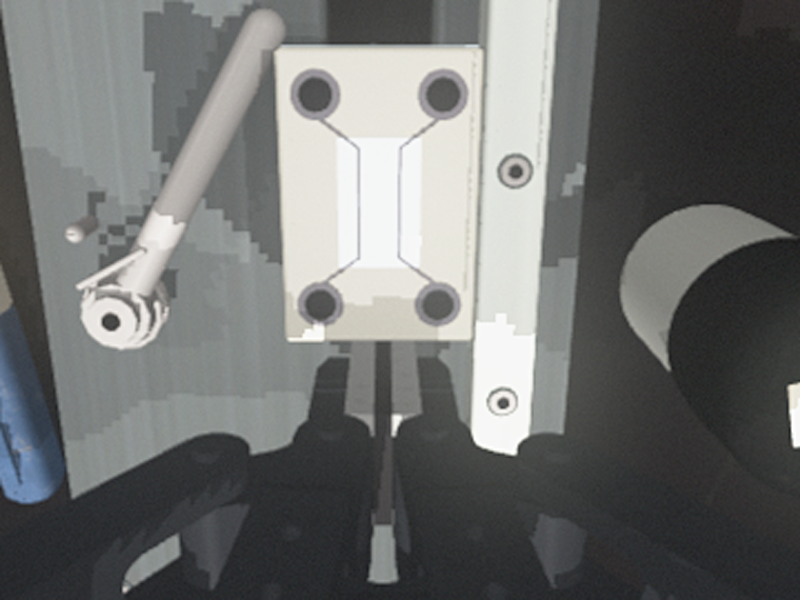

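>>> send_rows([
  [0,0,-0.002,0,0],
  [0,0,-0.002,0,0],
  [0,0,-0.002,0,0],
  [0,0,-0.002,0,0],
])

```text
clock: 14.05
position: [0.5119, -0.2989, 0.0154]
ee_rot: [0.0, 1.0, 0.027, -0.0]
contact_force: [-2.1, -4.1, 0.6]
width: 0.0001
```

>>> send_rows([
  [0,0,-0.002,0,0],
  [0,0,-0.002,0,0],
  [0,0,-0.002,0,0],
])

```text
clock: 14.42
position: [0.5116, -0.2929, 0.0154]
ee_rot: [0.0, 1.0, 0.027, -0.0]
contact_force: [-2.7, -3.1, -0.3]
width: -0.0
```

```bash
python3 st.py; python3 look.py w14
```

```text
14.425 [[ 17.32449839 -12.64354174]] 0.015366400168557576 [-2.67 -3.15 -0.28]
dyaw 0.0012333838627532415
```

View pics/w14b.png

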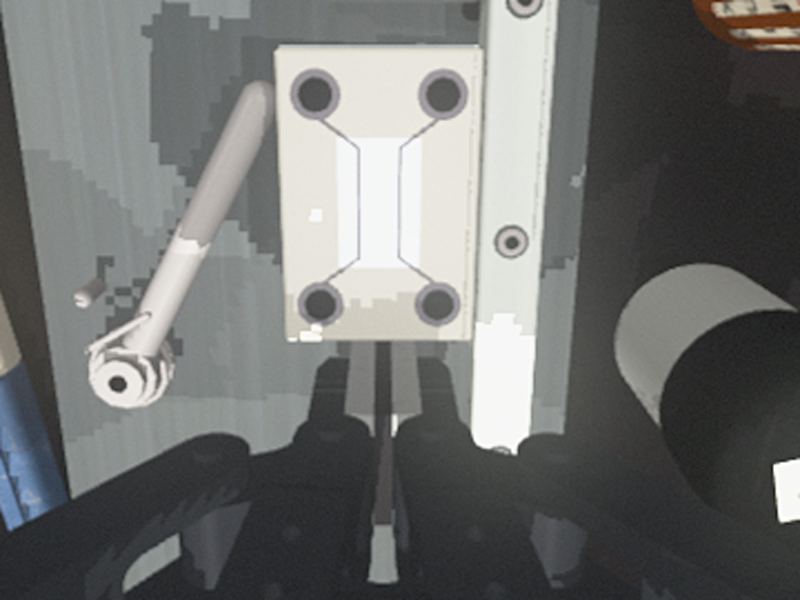

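>>> send_rows([
  [0,0,-0.002,0,0],
  [0,0,-0.0015,0,0],
  [0,0,-0.001,0,0],
])

```text
clock: 14.85
position: [0.5115, -0.2881, 0.0153]
ee_rot: [0.0, 1.0, 0.027, -0.0]
contact_force: [-2.5, -4.4, -0.4]
width: -0.0001
```

>>> send_rows([
  [0,0,-0.001,0,0],
  [0,0,-0.0005,0,0],
])

```text
clock: 15.1
position: [0.5115, -0.2865, 0.0153]
ee_rot: [0.0, 1.0, 0.027, -0.0]
contact_force: [-3.2, -4.4, 0.6]
width: 0.0
```

```bash
python3 st.py; python3 look.py w15
```

```text
15.1 [[17.53385738 -6.26227755]] 0.01533092580686738 [-3.23 -4.36  0.61]
dyaw 0.001109393761256329
```

View pics/w15b.png

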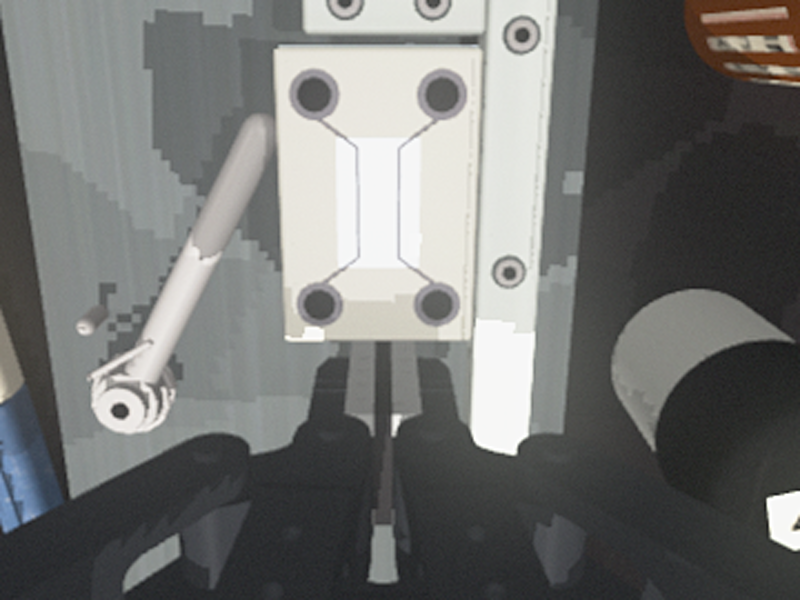

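>>> send_rows([
  [0,0,-0.001,0,0],
  [0,0,-0.0005,0,0],
  [0,0,0,0,0],
])

```text
clock: 15.52
position: [0.5114, -0.285, 0.0153]
ee_rot: [0.0, 1.0, 0.027, -0.0]
contact_force: [-3.0, -4.1, -1.4]
width: -0.0
```

>>> send_rows([
  [0,0,-0.0005,0,0],
  [0,0,0,0,0],
])

```text
clock: 15.78
position: [0.5113, -0.2848, 0.0153]
ee_rot: [0.0, 1.0, 0.027, -0.0]
contact_force: [-3.3, -5.1, -0.0]
width: -0.0003
```

>>> send_rows([
  [0,0,-0.0005,0,0],
  [0,0,0,0,0],
])

```text
clock: 16.02
position: [0.5114, -0.2848, 0.0153]
ee_rot: [0.001, 1.0, 0.027, -0.0]
contact_force: [-2.7, -5.8, -1.0]
width: -0.0
```

```bash
python3 st.py; python3 look.py w16
```

```text
16.025 [[17.5652706  -4.51706027]] 0.01533231416569552 [-2.71 -5.85 -0.98]
dyaw 0.0014714690281989948
```

View pics/w16b.png

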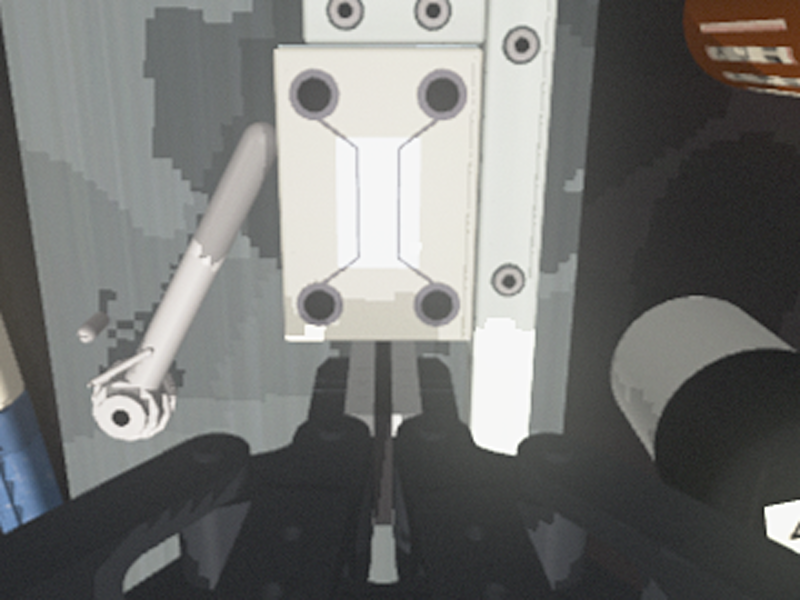

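>>> send_rows([
  [0,0,-0.001,0,0],
  [0,0,0,0,0],
  [0,0,0,0,0],
])

```text
clock: 16.45
position: [0.5114, -0.2848, 0.0154]
ee_rot: [0.002, 1.0, 0.027, -0.0]
contact_force: [-3.5, -7.3, -0.2]
width: -0.0
```

>>> send_rows([
  [0,-0.0005,0.002,0,0],
  [0,0,0.003,0,0],
  [0,0,0.005,0,0],
  [0,0,0.01,0,0],
  [0,0,0.005,-0.02,0],
  [0,0,0.01,-0.03,0],
  [0,0,0.01,-0.03,0],
  [0,0,0,0,0],
])

```text
clock: 17.45
position: [0.5152, -0.3302, 0.0979]
ee_rot: [0.002, 1.0, 0.026, 0.003]
contact_force: [-0.1, 0.3, -0.7]
width: -0.0003
```

```bash
python3 st.py; python3 look.py w17
```

```text
17.45 [[ 19.0124882  -50.10766287]] 0.09791134445262446 [-0.07  0.31 -0.75]
dyaw -6.48396636086998e-05
```

View pics/w17b.png

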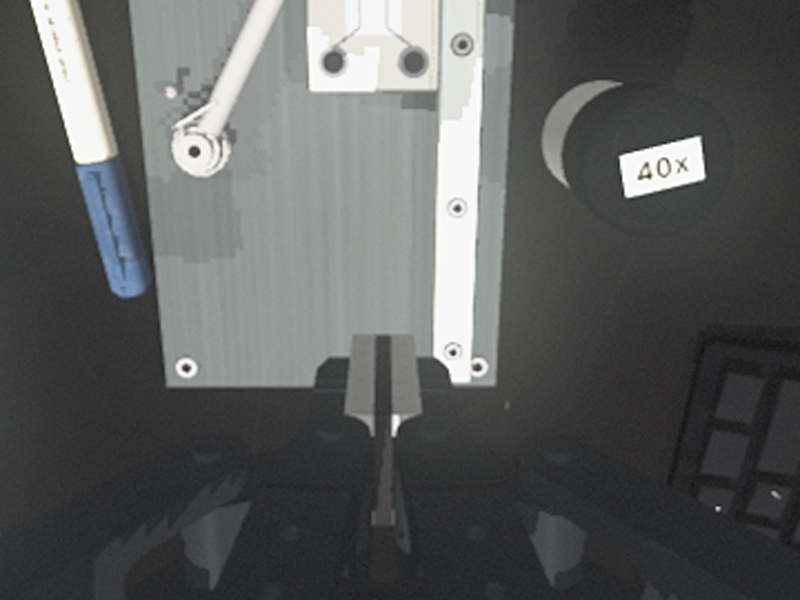

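Run:
```python
import cv2
im=cv2.imread("pics/w17.png");cv2.imwrite("pics/w17d.png",cv2.resize(im[0:150,180:360],None,fx=4,fy=4,interpolation=cv2.INTER_CUBIC))
```

```text
(no output)
```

View pics/w17d.png

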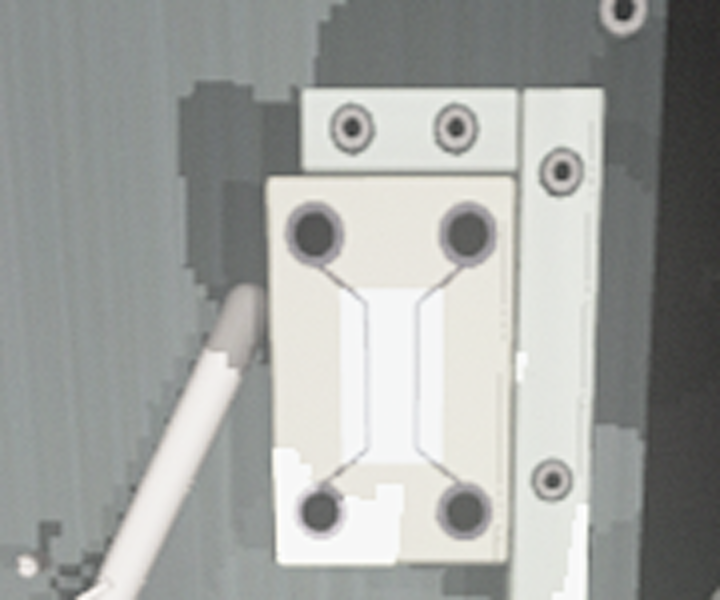

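Run:
```python
from h import *
P=np.load("P.npy")
c=np.load("w17.npy",allow_pickle=True).item()
f=lambda l:np.array(l)/4-.4+[180,0]
ch=np.array([[-.02,.03,.024],[.02,.03,.024],[.02,-.03,.024],[-.02,-.03,.024]])
C,r=fit([(c,ch,f([(267,178),(515,177),(507,564),(278,564)]))],[P[0],P[1]+.03,P[2]])
print(r.round(1).tolist(),toplate(P,C)*1e3,np.rad2deg(C[2]-P[2]))
for l,t in (((302,171),"(2,66)"),((302,89),"(2,78)"),((604,89),"(49,78)")): print(t,toplate(P,ray(c,f(l),.023))*1e3)
print("tip",toplate(P,ray(c,f((240,298)),.020))*1e3)
```

```text
[[-1.3, -1.0], [1.2, -0.7], [1.1, 1.3], [-1.0, 1.4]] [[15.92116357 35.83772168]] 0.031295385862428096
(2,66) [[ 2.0861272 66.4802031]]
(2,78) [[ 2.37065663 77.77345444]]
(49,78) [[48.62048643 77.79185406]]
tip [[-8.62875472 48.59777437]]
```

```bash
python3 -c "
from rig import manip
s=manip.get_state();print(s['clock'],abs(s['qd']).max());print(manip.sign_off())"
```

```text
17.5 0.04993513214374043
the job is handed in; nothing more can be done
None
```

I pushed the chip flat against the rail with the closed fingertips and slid it along the rail past the spring finger, into the corner. Then I backed off and lifted clear, and handed the job in at 17.5 s; no verdict was reported.

- **Along the rail (step 1):** the picture after the first push put the chip at plate x +16.1, y −56.6 mm, within 0.1° of the rail.
- **Home (step 2):** the last wrist picture put the chip at plate x +15.9, y +35.8 mm (home is +16, +36), within about 0.1° of square. The spring finger lay against its outer side, its tip pushed about 4 mm away from the rail.
- **Forces:** the highest fingertip force I read was about 8 N, while pressing into the corner. I saw no sign of tipping or lifting in the pictures.
- **Surroundings:** I did not re-measure the bottle, case, box or marker. My path kept clear of them, and those in view looked undisturbed.

The chip-corner fits were off by 1 to 2 pixels, so those positions are good to roughly 1 mm. The spring finger's angle was judged from the picture, not read from the joint. At hand-in the arm was lifted clear of everything, with residual joint speed up to 0.05 rad/s.

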